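# Press the heel lifts home under the jig cover

### The arm

A 6-joint arm with a two-finger parallel gripper is mounted at the origin on the work surface. World frame = base frame: x ahead of the robot, y to its left, z up, the work surface at z = 0. Lengths are in m, angles in rad, forces in N, time in s.
With the tool pointing down it reaches from about 0.3 to 0.875 m from the base axis. Payload 6.4 kg.
Tool frame: the origin (TCP) lies on the centre line of the jaws, within the pads' length; the fingertips stand 25 mm ahead of it and the grasp point (between the pads) lies 6 mm ahead of it; z points along the fingers, y is the line along which they close (so a half turn about z gives the same grasp; the last joint's range is limited). The gripper opens to 85 mm and grips with 20 to 120 N. Pads are 22 mm wide; open, the fingers measure 114 mm over their backs; the gripper's body (76 mm by 85 mm) begins 54 mm behind the grasp point. The pads swing forward as they close: fully open they stand 13 mm farther back than shut.
Start: joints at [-1.381, 0.181, 1.607, -0, 1.354, -0.206], TCP at [0.222, -0.531, 0.256] pointing down, gripper open.
Joint ranges: [-2.99, 2.99], [-0.89, 2.07], [0.3, 2.58], [-1.14, 4.28], [0, 2.63], [-3.12, 3.12]. Speed limits (rad/s): [2.57, 2.57, 3.01, 3.14, 3.14, 3.14].

### API

Orientations are given as a unit quaternion [w, x, y, z].
In Python, from bench import get_obs, camera, hand_in, spot_in gives the robot as it stands.
- The arm moves only by the shell command python3 -m jog 'ROWS'. ROWS is JSON, one flat list of numbers, 7 for each row, row after row: the shift along the tool's x, y, z in m, then the turn, a rotation vector about the tool's x, y, z in rad, then the closure, from 0 (fully open) to 1 (shut). A call has 1 to 20 rows; each row is the pose to reach, as a shift and turn from the pose commanded when the call began, along the tool's axes at that moment; what a row does not reach only later rows make up. A row lasts 1/8 s, in which the tool goes at most 62.5 mm and 10.7 degrees, less where a joint would pass 70% of its speed; a pose out of reach is approached as far as the arm can. A call with a gripper value outside its range is refused whole. The fingers move at their own pace and stop on an object; the grip force is fixed at half the most. Time passes only in rows, so rows that repeat a pose let the fingers close. It gives the time, the measured TCP pose, the force, the opening and the grip force at its end, in the units of the state.
- get_obs(): the state, without advancing time (a new reading comes with each control period).
- camera(name): name is "scene" or "top" or "wrist"; returns a dict with "frame" (384x512x3 uint8, red, green, blue), "mtx" (3x3 intrinsics, pixels), "distortion" ([k1, k2, p1, p2, k3] as OpenCV has them; the pictures are not rectified), "extrinsics" (4x4, takes a point from camera to world coordinates). Camera axes: x right, y up, looking along -z (the intrinsics and any distortion apply to the point x, -y, -z); pixel columns grow to the right and rows downward; lengths in m; the calibration is good to about 2 mm. A picture is of the moment at which its call begins. There is no depth.
- hand_in(): hands the job in; it is judged then, once.
Trained networks look in a picture, given as the dict that the camera call returned (one of the last four; its "shot" number tells which), for a name from the list of things; names that differ only in an ending like _2 or _b are one class to them, and where a whole thing is asked for, a point or a joint stands for the part that bears it (a point fixed in the world has none). Each returns a list of dicts, best first, with "confidence" (0 to 1); they miss things now and then, are a little off and sometimes report something else, mostly with a low value. They report only what shows in the picture. A call takes as long as a camera call. They do not tell look-alikes from the thing itself.
- spot_in(picture, name): "xyz" ([x, y, z] in m, in world coordinates, good to about 4 mm: the middle of the surface that is visible of it).
The state is a dict: "time_s": time; "q": joint angles; "dq": joint speeds; "joint_efforts": joint torques, N m; "eef_pos": TCP position; "eef_rot": TCP orientation; "wrist_force": force on the tool from outside, world axes, zero at the start; "torque": the same for the moment, N m; "opening": opening from 0.0 (shut) to 1.0 (fully open); "grasp_force": force on a finger pad.
Only numpy, scipy, OpenCV 4.12 (cv2) and the standard library are available. Lean on these libraries where they do the work, as an engineer would, in place of code of your own. Each camera call takes 0.05 s, during which the arm holds its last target. There are 200 camera calls.

### The job

Take the red-handled press cover and lower it over the steel pin of the green heel-gluing jig, turned to match the heel-shaped leather stack, working it about until the hidden pin slips into the cover's socket and the cover drops onto the leather. Then press it down against the springs as far as it goes and finish while still holding it down there, so that the glue can grip. Leave everything else on the bench where it is.

Things in the scene. Friction and masses are not known exactly. Their poses are not given: they have to be found in the camera images.
- cover: Loose aluminium press cover, about 0.36 kg, flat on the bench left or right of the jig: heel-shaped plate 84 x 66 mm, 20 mm thick, with a red upright bar handle on top. Origin: centre of the pin socket's mouth, on the underside. x runs to the straight front edge, 34 mm from the origin; the rounded back edge is 50 mm behind it; z up.
- cover_socket (a point): Centre of the mouth of the cover's pin socket, same point as the cover's origin. The socket is a round blind hole in the underside, 14 mm in diameter, 20 mm deep, its mouth chamfered 2 mm; the handle stands over it and hides it from above.
- cover_handle (a point): Centre of the top of the red handle, 60 mm straight above the cover's origin. The handle is 60 mm long (cover x), 22 mm wide (cover y) and stands 40 mm above the plate's top.
- cover_front (a point): Middle of the straight front edge of the cover, on the plate's top face: 34 mm ahead (cover x) of the origin, 20 mm up.
- jig: Fixed jig: green base plate 160 x 110 mm, 18 mm thick, with an upright steel pin and, around it, the spring-carried leather heel lifts. Origin: on the pin's axis, at bench height. x points to the straight front edge of the heel-shaped stack (33 mm from the pin), the rounded back is at -x; z up. The cover fits with its x along the jig's x. The base reaches 88 mm behind and 72 mm ahead of the pin.
- pin_tip (a point): Top of the jig's fixed pin, 55 mm above the bench. The pin is 10 mm in diameter, its top 3 mm tapered to 5 mm. It stands 8 mm above the unpressed leather, whose top is 47 mm above the bench: the cover drops about 8 mm when the pin enters.
- lifts (a joint): How far the spring-carried stack of leather lifts is pressed down, in m: 0 at rest, 0.008 at its stop. It starts to give at about 7 N and needs about 16 N at the stop, the weight of the cover included. The stack springs back when let go.
- spare_cover: Spare cover with a blue handle, like the red one but smaller (plate 71 x 56 mm). Starts on the bench on the other side of the jig from the red one. Not to be used. Origin as for the red cover.
- dye_bottle: Dark green glass bottle, 54 mm in diameter, 160 mm tall, beyond the jig. Origin: centre of its underside.
- glue_tin: Tin, 76 mm in diameter, 85 mm tall, beyond the jig. Origin: centre of its underside.
- hammer: Hammer lying across the bench beyond the jig, handle along its x. Origin on its underside.
- saucer: White saucer, 130 mm in diameter, 18 mm high, at the robot's far left. Origin: centre of its underside.
- glue_brush: Brush lying at the left. Origin on its underside, x along its length.
- cream_jar: Small jar with a brass-coloured lid, 60 mm in diameter, 50 mm tall, at the right. Origin: centre of its underside.
There are look-alikes about, which are no part of the job. Of the things like the jig, leave any that is pink; of the rest the larger one is meant. Leave any black or purple look-alike of the cover alone.

How it is judged:
By the outcome, as a careful person would: the job done as asked, in the order asked, and still so for the second after the job is handed in, while the arm keeps its last pose, push and grip.
It also fails if it takes over 38 s, if anything falls off the work surface, if the arm or the gripper's body presses on something with over 40 N, if the wrist force passes 120 N, or if a joint passes its speed limit or range.

## Working session

There is one attempt and no reset: what is moved stays moved. The work goes in short steps, Python scripts to look and compute and a shell command to move; the robot and the scene stay as the last step left them, time stands still between calls to the robot, and variables do not carry over. Pictures are saved under pics/ and viewed, at most 10 in all, crops included, and the job is handed in when it is done.

```bash
mkdir -p pics; ls; python3 - <<'E'
from bench import *
import cv2,numpy as np
o=get_obs();print(o)
for n in ["top","scene"]:
    c=camera(n);cv2.imwrite(f"pics/{n}1.png",c["frame"][:,:,::-1])
    print(n,np.round(c["mtx"],1).tolist(),c["distortion"],np.round(c["extrinsics"],3).tolist())
    for t in ["cover","jig","cover_handle","pin_tip","cover_front","spare_cover"]:
        print(t,[(np.round(d["xyz"],3).tolist(),round(d["confidence"],2)) for d in spot_in(c,t)])
E
```

```text
pics
{'time_s': 0.0, 'q': array([-1.38129166e+00,  1.81551144e-01,  1.60801516e+00,  1.24711359e-05,
        1.35379704e+00, -2.06303740e-01]), 'dq': array([-0.00066631, -0.00014316,  0.00132956, -0.00105385, -0.0008382 ,
       -0.0008933 ]), 'joint_efforts': array([ 2.56157973e-04, -4.44875407e+01, -3.51333511e+01, -2.79769019e-04,
        8.94441182e-03, -1.78607712e-05]), 'eef_pos': array([ 0.22161267, -0.53002289,  0.25537498]), 'eef_rot': array([-8.85262317e-04,  9.80480677e-01,  1.96613476e-01,  1.35243237e-05]), 'wrist_force': array([ 0.34900291, -0.36692419, -0.00258712]), 'torque': array([ 0.03999117,  0.01111813, -0.01098889]), 'grasp_force': 0.0, 'opening': 0.9993474456734903}
top [[492.4, 0.0, 247.5], [0.0, 492.4, 184.1], [0.0, 0.0, 1.0]] [-0.0391858  0.         0.         0.         0.       ] [[-0.0, 0.985, -0.17, 0.199], [-1.0, -0.0, 0.0, 0.025], [0.0, 0.17, 0.985, 1.88], [0.0, 0.0, 0.0, 1.0]]
cover [([0.364, 0.317, 0.021], 0.94), ([0.508, 0.28, 0.022], 0.87)]
jig [([0.411, -0.129, 0.015], 0.96), ([0.33, 0.151, 0.018], 0.89), ([0.536, 0.044, 0.016], 0.64)]
cover_handl
[... 413 characters left out ...]
-0.00969915  0.          0.          0.          0.        ] [[0.034, -0.615, 0.788, 1.333], [0.999, 0.025, -0.024, -0.013], [-0.004, 0.788, 0.615, 0.709], [0.0, 0.0, 0.0, 1.0]]
cover [([0.534, 0.276, 0.021], 0.74), ([0.383, 0.313, 0.022], 0.66), ([0.22, 0.324, 0.022], 0.66)]
jig [([0.349, 0.137, 0.013], 0.92), ([0.425, -0.123, 0.015], 0.81), ([0.577, 0.042, 0.016], 0.64)]
cover_handle [([0.382, 0.309, 0.022], 0.9), ([0.538, 0.278, 0.025], 0.76), ([0.223, 0.321, 0.023], 0.57)]
pin_tip [([0.425, -0.126, 0.012], 0.96), ([0.35, 0.143, 0.018], 0.9), ([0.576, 0.043, 0.02], 0.67)]
cover_front [([0.222, 0.326, 0.028], 0.77), ([0.381, 0.318, 0.024], 0.65)]
spare_cover [([0.534, -0.249, 0.02], 0.78)]
```

```bash
python3 -c "
import cv2
a=cv2.imread('pics/top1.png')
cv2.imwrite('pics/t1c.png',cv2.resize(a[70:260,110:370],(780,570),interpolation=2))"
```

```text
(no output)
```

View pics/t1c.png

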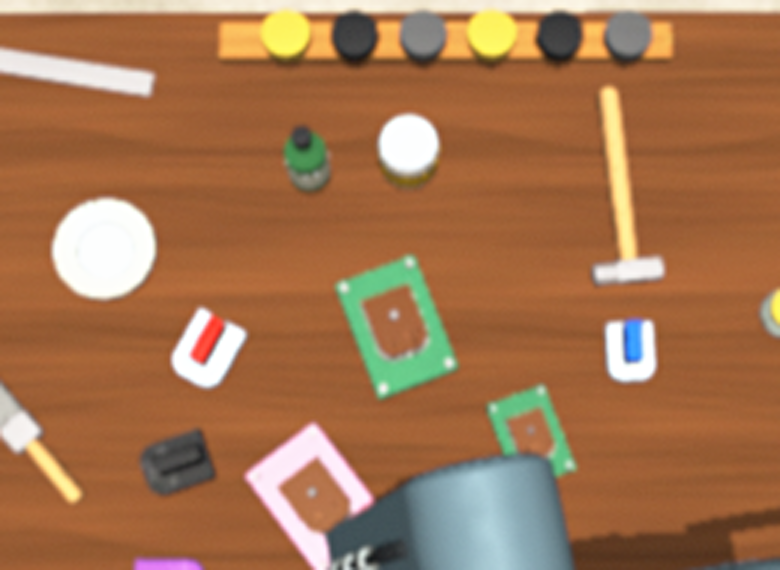

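View pics/scene1.png

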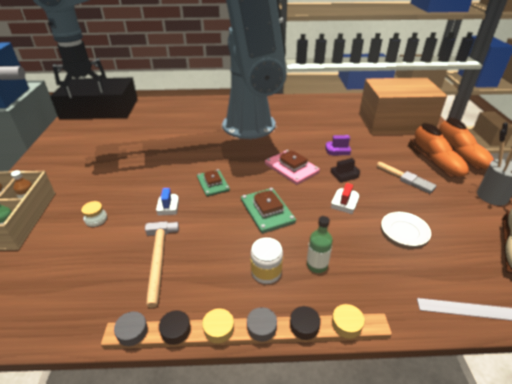

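The top view shows the red cover at about full-image pixel (179,185), front edge to the upper right. The large green jig's pin is at (241,175), with its front up and slightly left. The black and purple covers, the pink jig and the small green jig are the look-alikes. I'll go over the jig first for a close view.

```bash
python3 -m jog '[0.475,-0.409,0,0,0,-2.22,0, 0.475,-0.409,0,0,0,-2.22,0, 0.475,-0.409,0,0,0,-2.22,0, 0.475,-0.409,0,0,0,-2.22,0, 0.475,-0.409,0,0,0,-2.22,0, 0.475,-0.409,0,0,0,-2.22,0, 0.475,-0.409,0,0,0,-2.22,0, 0.475,-0.409,0,0,0,-2.22,0, 0.475,-0.409,0,0,0,-2.22,0, 0.475,-0.409,0,0,0,-2.22,0, 0.475,-0.409,0,0,0,-2.22,0, 0.475,-0.409,0,0,0,-2.22,0, 0.475,-0.409,0,0,0,-2.22,0, 0.475,-0.409,0,0,0,-2.22,0, 0.475,-0.409,0,0,0,-2.22,0]'
cat > h.py <<'E'
from bench import *
import cv2,numpy as np
from scipy.spatial.transform import Rotation as R
def ray(c,uv,z):
    n=cv2.undistortPoints(np.float64(uv).reshape(-1,1,2),c["mtx"],np.array(c["distortion"]))[:,0]
    E=c["extrinsics"]; d=np.c_[n[:,0],-n[:,1],-np.ones(len(n))]@E[:3,:3].T; o=E[:3,3]
    return o+d*((z-o[2])/d[:,2])[:,None]
def px(c,P):
    E=np.linalg.inv(c["extrinsics"]); q=np.atleast_2d(P)@E[:3,:3].T+E[:3,3]; q[:,1:]*=-1
    return cv2.projectPoints(q,np.zeros(3),np.zeros(3),c["mtx"],np.array(c["distortion"]))[0][:,0]
def yaw(o): 
    x=R.from_quat(np.roll(o["eef_rot"],-1)).apply([1,0,0]); return np.arctan2(x[1],x[0])
def totool(o,dw): return R.from_quat(np.roll(o["eef_rot"],-1)).inv().apply(dw)
E
python3 - <<'E'
from h import *
o=get_obs();print(o["time_s"],o["eef_pos"],yaw(o),o["q"])
for n in ["wrist","top"]:
    c=camera(n);cv2.imwrite(f"pics/{n}2.png",c["frame"][:,:,::-1]);np.save(f"{n}2.npy",c,allow_pickle=True)
    for t in ["jig","pin_tip","cover"]: print(t,[(np.round(d["xyz"],3).tolist(),round(d["confidence"],2)) for d in spot_in(c,t)])
E
```

```text
time_s: 2.58
eef_pos: [0.5023, 0.0297, 0.2564]
eef_rot: [0.0, 0.261, 0.965, 0.0]
wrist_force: [-0.8, 0.2, 0.6]
opening: 1.003
grasp_force: 0.0
2.575 [0.5022877  0.0296586  0.25637079] 2.6134807177028114 [-1.77344470e-01  1.81735351e-02  1.78410613e+00  1.80659388e-05
  1.33913301e+00 -1.22003301e+00]
jig [([0.532, 0.046, 0.014], 0.93), ([0.371, 0.132, 0.019], 0.79), ([0.403, -0.119, 0.013], 0.71)]
pin_tip [([0.533, 0.048, 0.016], 0.97), ([0.401, -0.121, 0.012], 0.95), ([0.371, 0.131, 0.019], 0.85), ([0.51, 0.28, 0.016], 0.52)]
cover [([0.508, 0.276, 0.021], 0.9)]
jig [([0.398, -0.124, 0.013], 0.83), ([0.349, 0.19, 0.017], 0.8)]
pin_tip [([0.505, 0.056, 0.018], 0.64), ([0.349, 0.192, 0.018], 0.64), ([0.509, 0.286, 0.02], 0.24)]
cover [([0.362, 0.317, 0.022], 0.95), ([0.217, 0.323, 0.022], 0.86), ([0.505, 0.283, 0.022], 0.66)]
```

View pics/wrist2.png

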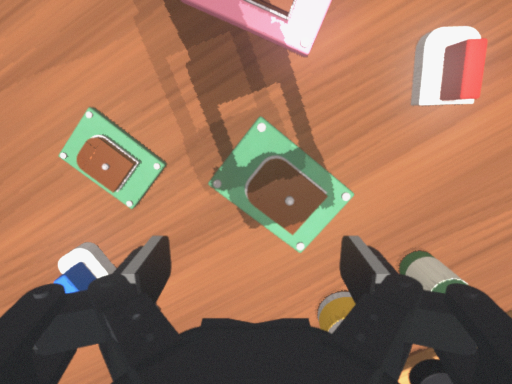

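The wrist picture shows the big jig with its pin tip at about (290,201) and its front to the lower right, and the red cover at (450,66). Next I'll fit the jig's green base and get the pin.

```bash
python3 - <<'E'
from h import *
c=np.load("wrist2.npy",allow_pickle=True).item()
f=c["frame"];hsv=cv2.cvtColor(f,cv2.COLOR_RGB2HSV)
m=cv2.inRange(hsv,(55,80,60),(90,255,255)); 
m[:, :190]=0; m[:,360:]=0; m=cv2.morphologyEx(m,cv2.MORPH_CLOSE,np.ones((3,3)))
cn=max(cv2.findContours(m,0,1)[0],key=cv2.contourArea)
h=cv2.convexHull(cn)[:,0]
P=ray(c,h,0.018)[:,:2]
(ctr,sz,a)=cv2.minAreaRect((P*1000).astype(np.float32)); print("rect",ctr,sz,a)
r=cv2.inRange(f,(130,130,130),(255,255,255))[190:212,278:302]
v,u=np.nonzero(r); print(len(u)); uv=[u.mean()+278,v.mean()+190];print(uv, "pin",ray(c,[uv],.055))
ps=np.deg2rad(a)
for k in range(4):
    t=ps+k*np.pi/2; print(np.round(np.rad2deg(t),1), "pin pred if x=t", np.array(ctr)+8*np.array([np.cos(t),np.sin(t)]))
# red handle top, cover plate
r=cv2.inRange(hsv,(0,120,90),(6,255,255))|cv2.inRange(hsv,(172,120,90),(180,255,255)); r[:, :400]=0;r[130:]=0
top=r&cv2.inRange(hsv,(0,0,190),(180,255,255))
for mm in (r,top):
    cn=max(cv2.findContours(mm,0,1)[0],key=cv2.contourArea); print(cv2.contourArea(cn),cv2.minAreaRect((ray(c,cn[:,0],.06)[:,:2]*1000).astype(np.float32)))
cv2.imwrite("pics/cv2.png",cv2.resize(f[10:130,390:510,::-1],(600,600),interpolation=2))
print(c["extrinsics"])
E
```

```text
rect (569.8713989257812, 56.236839294433594) (97.358154296875, 106.45985412597656) 21.143693923950195
49
[np.float64(289.3265306122449), np.float64(200.57142857142858)] pin [[0.54963137 0.04864969 0.055     ]]
21.1 pin pred if x=t [577.33282876  59.12250471]
111.1 pin pred if x=t [566.98573351  63.69826913]
201.1 pin pred if x=t [562.40996909  53.35117388]
291.1 pin pred if x=t [572.75706434  48.77540946]
1178.5 ((518.3223266601562, 283.1138610839844), (23.13240623474121, 58.78687286376953), 61.868797302246094)
1160.0 ((518.44091796875, 283.2653503417969), (22.62273597717285, 58.81158447265625), 62.17366409301758)
[[ 5.03441651e-01 -8.32654540e-01 -2.30722607e-01  4.42849493e-01]
 [ 8.64029194e-01  4.85087805e-01  1.34697340e-01  6.43664798e-02]
 [-2.35628882e-04 -2.67163320e-01  9.63651236e-01  3.74775408e-01]
 [ 0.00000000e+00  0.00000000e+00  0.00000000e+00  1.00000000e+00]]
```

View pics/cv2.png

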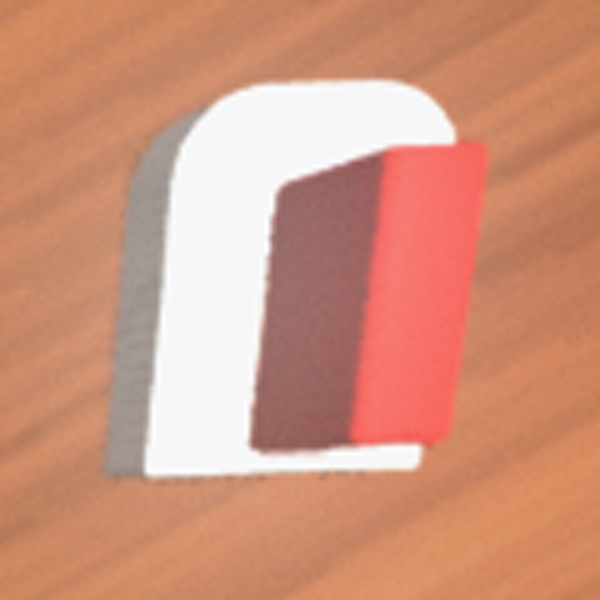

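The crop shows the handle top at about crop (420,295), with the rounded end up and the straight front down, so cover x yaw is about -28°. I'll move above it.

```bash
python3 -m jog '[0.114,0.227,0.08,0,0,-0.04,0, 0.114,0.227,0.08,0,0,-0.04,0, 0.114,0.227,0.08,0,0,-0.04,0, 0.114,0.227,0.08,0,0,-0.04,0, 0.114,0.227,0.08,0,0,-0.04,0, 0.114,0.227,0.08,0,0,-0.04,0, 0.114,0.227,0.08,0,0,-0.04,0]'
python3 - <<'E'
from h import *
o=get_obs();print(o["time_s"],o["eef_pos"],yaw(o),o["q"])
c=camera("wrist");f=c["frame"]
hsv=cv2.cvtColor(f,cv2.COLOR_RGB2HSV)
r=cv2.inRange(hsv,(0,120,190),(6,255,255))|cv2.inRange(hsv,(172,120,190),(180,255,255))
cn=max(cv2.findContours(r,0,1)[0],key=cv2.contourArea)
print(cv2.boundingRect(cn),cv2.minAreaRect((ray(c,cn[:,0],.06)[:,:2]*1000).astype(np.float32)))
cv2.imwrite("pics/wrist3.png",f[:,:,::-1])
c=camera("top");f=c["frame"]
hsv=cv2.cvtColor(f,cv2.COLOR_RGB2HSV)
# jig from top, arm now aside
m=cv2.inRange(hsv,(55,80,60),(90,255,255)); m[:,:215]=0;m[:,268:]=0;m[:150]=0;m[205:]=0
cn=max(cv2.findContours(m,0,1)[0],key=cv2.contourArea)
print(cv2.minAreaRect((ray(c,cv2.convexHull(cn)[:,0],.018)[:,:2]*1000).astype(np.float32)))
sub=f[168:182,235:250].astype(float).min(2); v,u=np.nonzero(sub>130); print(len(u)); 
if len(u): print(ray(c,[[u.mean()+235,v.mean()+168]],.055))
E
```

```text
time_s: 3.85
eef_pos: [0.5181, 0.2823, 0.1769]
eef_rot: [0.0, 0.241, 0.971, -0.0]
wrist_force: [-0.5, 0.7, -0.1]
opening: 0.996
grasp_force: 0.0
3.85 [0.5181092  0.28234219 0.17685856] 2.654741659692206 [ 2.98201547e-01  2.94183383e-01  1.63827935e+00 -5.09023282e-04
  1.20854292e+00 -7.85563566e-01]
(247, 163, 21, 8) ((496.9812316894531, 295.4501037597656), (16.670005798339844, 5.922676086425781), 62.139347076416016)
((542.624267578125, 46.17888259887695), (158.056396484375, 106.92890167236328), 21.294174194335938)
10
[[0.55575794 0.04303316 0.055     ]]
```

View pics/wrist3.png

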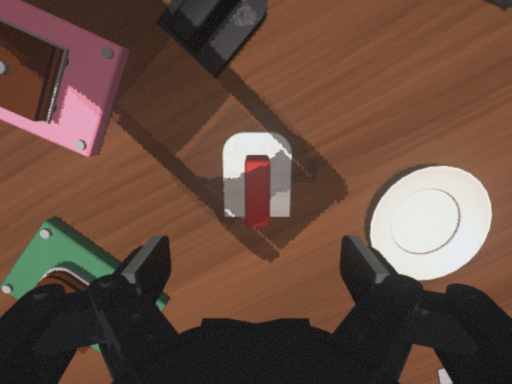

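The handle is upright at about (257,190) between the open fingers, and the path is clear. I'll measure it precisely.

```bash
python3 - <<'E'
from h import *
c=camera("wrist");f=c["frame"];hsv=cv2.cvtColor(f,cv2.COLOR_RGB2HSV)
h,s,v=cv2.split(hsv)
r=(((h<8)|(h>170))&(s>110)).astype(np.uint8)*255; r[:130]=0;r[240:]=0;r[:,:225]=0;r[:,295:]=0
cn=max(cv2.findContours(r,0,1)[0],key=cv2.contourArea)
print(cv2.boundingRect(cn),cv2.minAreaRect((ray(c,cn[:,0],.06)[:,:2]*1000).astype(np.float32)))
print([ (y,*f[y,257]) for y in range(148,234,2)])
o=get_obs();t=R.from_rotvec([0,0,-np.deg2rad(28)])
for P in ([.518,.283],[.515,.283],[.521,.283]): 
    q=np.array([t.apply([a,b,0])+[*P,.06] for a in(-.03,.03) for b in(-.011,.011)]); print(P,px(c,q).round(1).tolist())
E
```

```text
(244, 157, 27, 71) ((518.0843505859375, 285.1828918457031), (22.920068740844727, 62.209632873535156), 60.585784912109375)
[(148, np.uint8(231), np.uint8(233), np.uint8(233)), (150, np.uint8(229), np.uint8(233), np.uint8(236)), (152, np.uint8(229), np.uint8(232), np.uint8(234)), (154, np.uint8(151), np.uint8(130), np.uint8(130)), (156, np.uint8(97), np.uint8(57), np.uint8(56)), (158, np.uint8(97), np.uint8(58), np.uint8(58)), (160, np.uint8(134), np.uint8(65), np.uint8(62)), (162, np.uint8(186), np.uint8(71), np.uint8(67)), (164, np.uint8(210), np.uint8(77), np.uint8(72)), (166, np.uint8(177), np.uint8(70), np.uint8(65)), (168, np.uint8(116), np.uint8(61), np.uint8(57)), (170, np.uint8(117), np.uint8(61), np.uint8(58)), (172, np.uint8(118), np.uint8(62), np.uint8(61)), (174, np.uint8(116), np.uint8(60), np.uint8(59)), (176, np.uint8(116), np.uint8(59), np.uint8(54)), (178, np.uint8(115), np.uint8(59), np.uint8(55)), (180, np.uint8(113), np.uint8(55), np.uint8(53)), (182, np.uint8(115), np.uint8(58), np.uint8(56)), (184, np.uint8(114), np.uint8(58), np.uint8(57)), (186, np.uint8(115), 
[... 717 characters left out ...]
uint8(43)), (216, np.uint8(109), np.uint8(45), np.uint8(41)), (218, np.uint8(109), np.uint8(42), np.uint8(42)), (220, np.uint8(110), np.uint8(40), np.uint8(36)), (222, np.uint8(116), np.uint8(41), np.uint8(36)), (224, np.uint8(139), np.uint8(49), np.uint8(44)), (226, np.uint8(109), np.uint8(52), np.uint8(42)), (228, np.uint8(86), np.uint8(56), np.uint8(39)), (230, np.uint8(119), np.uint8(76), np.uint8(55)), (232, np.uint8(100), np.uint8(66), np.uint8(48))]
[0.518, 0.283] [[242.4, 159.4], [268.9, 159.5], [243.1, 226.7], [267.9, 226.7]]
[0.515, 0.283] [[240.7, 156.2], [267.2, 156.3], [241.5, 223.9], [266.4, 223.9]]
[0.521, 0.283] [[244.1, 162.6], [270.5, 162.6], [244.7, 229.5], [269.5, 229.5]]
```

```bash
python3 -m jog '[0,0.002,0.04,0,0,0,0, 0,0.002,0.08,0,0,0,0, 0,0.002,0.11,0,0,0,0, 0,0.002,0.122,0,0,0,0, 0,0.002,0.122,0,0,0,0, 0,0.002,0.122,0,0,0,1, 0,0.002,0.122,0,0,0,1, 0,0.002,0.122,0,0,0,1, 0,0.002,0.122,0,0,0,1, 0,0.002,0.122,0,0,0,1, 0,0.002,0.122,0,0,0,1, 0,0.002,0.122,0,0,0,1, 0,0.002,0.122,0,0,0,1]'
python3 - <<'E'
from h import *
o=get_obs();print(o["time_s"],o["eef_pos"],yaw(o),o["wrist_force"],o["opening"])
E
```

```text
time_s: 5.62
eef_pos: [0.5191, 0.2854, 0.0551]
eef_rot: [0.0, 0.24, 0.971, 0.0]
wrist_force: [-2.2, -1.3, 7.2]
opening: 0.248
grasp_force: 61.0
5.625 [0.51905738 0.2854307  0.0550919 ] 2.6559078378383534 [-2.22647885 -1.33517045  7.17397489] 0.2479691150350978
```

```bash
python3 -m jog '[0,0,-0.03,0,0,0,1, 0,0,-0.06,0,0,0,1, 0,0,-0.09,0,0,0,1, -0.018,-0.025,-0.09,0,0,-0.107,1, -0.035,-0.049,-0.09,0,0,-0.214,1, -0.052,-0.073,-0.09,0,0,-0.321,1, -0.069,-0.098,-0.09,0,0,-0.428,1, -0.086,-0.122,-0.09,0,0,-0.536,1, -0.103,-0.146,-0.09,0,0,-0.643,1, -0.12,-0.17,-0.09,0,0,-0.75,1, -0.138,-0.195,-0.09,0,0,-0.857,1, -0.138,-0.195,-0.09,0,0,-0.857,1, -0.138,-0.195,-0.09,0,0,-0.857,1, -0.138,-0.195,-0.09,0,0,-0.857,1]'
python3 - <<'E'
from h import *
o=get_obs();print(o["time_s"],o["eef_pos"],np.rad2deg(yaw(o)),o["wrist_force"],o["torque"],o["opening"],o["q"])
c=camera("wrist");cv2.imwrite("pics/w4.png",c["frame"][:,:,::-1])
ps=yaw(o)-np.pi; t=R.from_rotvec([0,0,ps]);O=o["eef_pos"]-[0,0,.055]
print(px(c,[t.apply(p)+O for p in ([.03,.011,.06],[.03,-.011,.06],[-.03,.011,.06],[-.03,-.011,.06],[.034,.033,.02],[.034,-.033,.02],[-.05,0,.02])]).round(1).tolist())
E
```

```text
time_s: 7.38
eef_pos: [0.5491, 0.0493, 0.1438]
eef_rot: [-0.0, -0.185, 0.983, 0.0]
wrist_force: [0.1, -0.4, -4.0]
opening: 0.246
grasp_force: 60.1
7.375 [0.54905735 0.04929942 0.14384641] -158.70715066587323 [ 0.10953637 -0.41867875 -4.02139322] [0.05408328 0.00459953 0.04287513] 0.24566947945862982 [-1.25945856e-01  2.57800391e-01  1.75970139e+00  2.93234143e-04
  1.12505815e+00 -2.06849881e+00]
[[276.1, 326.4], [230.0, 326.4], [279.1, 207.2], [226.6, 207.2], [307.0, 285.0], [199.8, 285.0], [253.3, 147.7]]
```

View pics/w4.png

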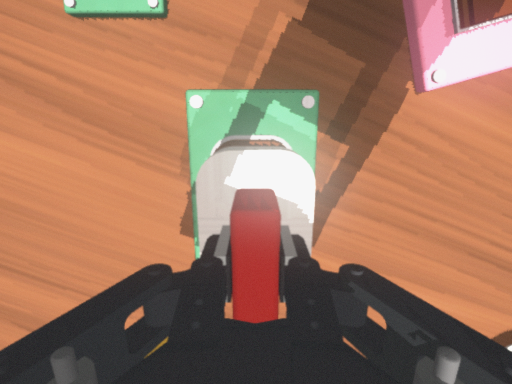

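The cover sits square with the jig: plate back edge at (253,149) as predicted, sides parallel to the base edges. I'll check the sideways offset against the jig in the same picture, then descend.

```bash
python3 -m jog '[0,0,0.01,0,0,0,1, 0,0,0.02,0,0,0,1, 0,0,0.028,0,0,0,1, 0,0,0.028,0,0,0,1, 0,0,0.028,0,0,0,1]'
python3 - <<'E'
from h import *
o=get_obs();print(o["eef_pos"],o["wrist_force"])
c=camera("wrist");f=c["frame"];cv2.imwrite("pics/w5.png",f[:,:,::-1])
t=R.from_rotvec([0,0,np.deg2rad(21.3)]);J=np.array([.5499,.0489,0])
print("jig pred",px(c,[t.apply(p)+J for p in ([-.088,.055,.018],[-.088,-.055,.018],[-.07,.055,.018],[-.07,-.055,.018])]).round(1).tolist())
O=o["eef_pos"]-[0,0,.055];print("cov pred",px(c,[t.apply(p)+O for p in ([-.05,0,.02],[-.015,.033,.02],[-.015,-.033,.02],[-.03,.011,.06],[-.03,-.011,.06])]).round(1).tolist())
hsv=cv2.cvtColor(f,cv2.COLOR_RGB2HSV);g=cv2.inRange(hsv,(55,80,40),(90,255,255))
for y in range(60,130,8):
    u=np.nonzero(g[y,150:360])[0]; print(y,(u.min()+150,u.max()+150) if len(u) else 0)
E
```

```text
time_s: 8.05
eef_pos: [0.5497, 0.0484, 0.1164]
eef_rot: [0.0, -0.185, 0.983, -0.0]
wrist_force: [-0.7, -0.3, -4.7]
opening: 0.244
grasp_force: 60.0
[0.54971996 0.04836959 0.11635879] [-0.6930854  -0.27896908 -4.69045526]
jig pred [[331.0, 84.5], [177.5, 84.5], [329.3, 110.4], [179.2, 110.4]]
cov pred [[253.2, 147.6], [311.5, 209.6], [195.2, 209.6], [279.1, 207.2], [226.5, 207.2]]
60 0
68 0
76 0
84 0
92 (np.int64(179), np.int64(326))
100 (np.int64(180), np.int64(326))
108 (np.int64(181), np.int64(326))
116 (np.int64(181), np.int64(323))
124 (np.int64(182), np.int64(307))
```

View pics/w5.png

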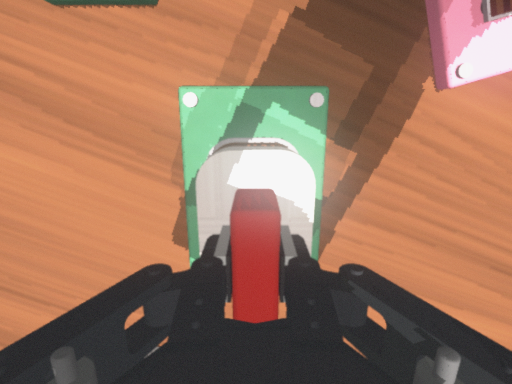

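The jig's base centre is about 1 px left of prediction and the cover about 2 px right of it, so I'll shift 2 mm along tool -y and lower in small steps.

```bash
python3 -m jog '[-0.0005,-0.002,0.002,0,0,0,1, -0.0005,-0.002,0.004,0,0,0,1, -0.0005,-0.002,0.006,0,0,0,1, -0.0005,-0.002,0.008,0,0,0,1, -0.0005,-0.002,0.009,0,0,0,1, -0.0005,-0.002,0.009,0,0,0,1]'
```

```text
time_s: 8.85
eef_pos: [0.5507, 0.0467, 0.1072]
eef_rot: [-0.0, -0.185, 0.983, 0.0]
wrist_force: [-0.4, 0.2, -4.7]
opening: 0.25
grasp_force: 60.1
```

```bash
python3 -m jog '[0,0,0.001,0,0,0,1, 0,0,0.002,0,0,0,1, 0,0,0.003,0,0,0,1, 0,0,0.003,0,0,0,1]'
```

```text
time_s: 9.35
eef_pos: [0.5506, 0.0467, 0.1041]
eef_rot: [-0.0, -0.185, 0.983, 0.0]
wrist_force: [-0.1, 0.0, -3.7]
opening: 0.249
grasp_force: 60.1
```

```bash
python3 -m jog '[0,0,0.001,0,0,0,1, 0,0,0.002,0,0,0,1, 0,0,0.003,0,0,0,1, 0,0,0.004,0,0,0,1, 0,0,0.004,0,0,0,1]'
```

```text
time_s: 9.98
eef_pos: [0.5508, 0.0467, 0.1007]
eef_rot: [0.0, -0.185, 0.983, -0.0]
wrist_force: [-4.1, 0.5, 4.1]
opening: 0.249
grasp_force: 61.3
```

The cover is on the leather, at about 8 N. There's a slight side force, so I'll ease back 0.5 mm and press.

```bash
python3 -m jog '[0.0005,0,0.001,0,0,0,1, 0.0005,0,0.002,0,0,0,1, 0.0005,0,0.003,0,0,0,1, 0.0005,0,0.004,0,0,0,1, 0.0005,0,0.004,0,0,0,1]'
```

```text
time_s: 10.6
eef_pos: [0.5508, 0.0467, 0.0971]
eef_rot: [0.001, -0.185, 0.983, -0.0]
wrist_force: [-3.6, 0.9, 7.2]
opening: 0.252
grasp_force: 61.8
```

```bash
python3 -m jog '[0,0,0.001,0,0,0,1, 0,0,0.002,0,0,0,1, 0,0,0.003,0,0,0,1, 0,0,0.003,0,0,0,1]'
```

```text
time_s: 11.1
eef_pos: [0.5508, 0.0467, 0.0944]
eef_rot: [0.001, -0.185, 0.983, -0.0]
wrist_force: [-4.8, 1.0, 10.1]
opening: 0.25
grasp_force: 62.2
```

```bash
python3 -m jog '[0,0,0.001,0,0,0,1, 0,0,0.0015,0,0,0,1, 0,0,0.002,0,0,0,1, 0,0,0.002,0,0,0,1]'
```

```text
time_s: 11.6
eef_pos: [0.551, 0.0467, 0.094]
eef_rot: [0.001, -0.185, 0.983, -0.0]
wrist_force: [-11.2, 1.7, 24.0]
opening: 0.246
grasp_force: 64.2
```

The stop is reached: TCP at 0.094 as expected, with a steep rise to 24 N. I'll relieve the side force a bit and check with a picture.

```bash
python3 -m jog '[0.0008,0,0,0,0,0,1, 0.0008,0,0,0,0,0,1, 0.0008,0,0,0,0,0,1, 0.0008,0,0,0,0,0,1]'
python3 - <<'E'
from h import *
o=get_obs();print(o["torque"])
c=camera("wrist")["frame"][90:330,120:390,::-1];s=camera("scene")["frame"][150:270,200:320,::-1]
cv2.imwrite("pics/f.png",np.hstack([cv2.resize(c,(400,400)),cv2.resize(s,(400,400),interpolation=2)]))
E
```

```text
time_s: 12.1
eef_pos: [0.5509, 0.0466, 0.094]
eef_rot: [0.001, -0.185, 0.983, -0.0]
wrist_force: [-8.4, 3.7, 21.9]
opening: 0.245
grasp_force: 63.6
[0.5708568 1.5931586 0.0147446]
```

View pics/f.png

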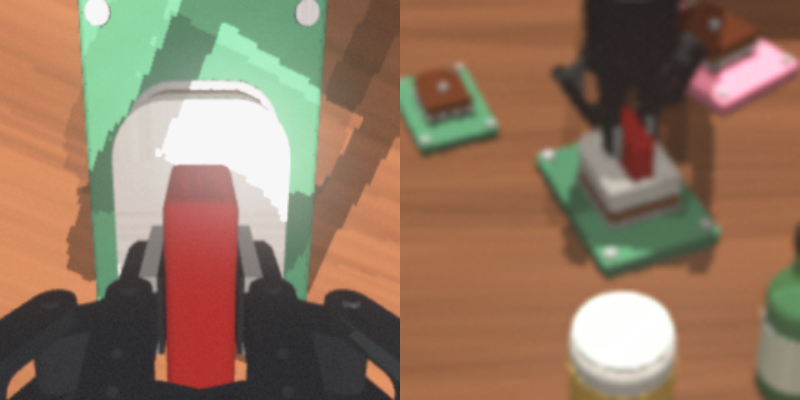

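The pictures show the cover level and aligned on the leather, held at the stop with about 22 N.

```bash
python3 -c "
from bench import *
print(hand_in())"
```

```text
the job is handed in; nothing more can be done
None
```

The red cover is on the large green jig's pin, turned to match the leather, and was handed in at 12.1 s pressed to the spring stop, with the arm holding it down at about 22 N; I noticed no contact with anything else on the bench.

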